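# Burst-mix a medicine bottle on the bench mixer

## Robot

A 6-joint arm with a two-finger parallel gripper is mounted at the origin on a cart in front of the work surface, level with it; the furniture and walls round the work are solid. World frame = base frame: x ahead of the robot, y to its left, z up, the work surface at z = 0. Lengths are in mm, angles in rad, forces in N, time in s.
With the tool pointing down it reaches from about 400 to 925 mm from the base axis. Payload 12.5 kg.
Tool frame: the origin (TCP) lies on the centre line of the jaws, within the pads' length; the fingertips stand 14 mm ahead of it and the grasp point (between the pads) lies 5 mm behind it; z points along the fingers, x is the direction in which the jaws open and shut, and the axes are right-handed (so a half turn about z gives the same grasp; the last joint's range is limited). The gripper opens to 95 mm and grips with 3 to 60 N. Pads are 20 mm wide; open, the fingers measure 119 mm over their backs; the gripper's body (75 mm by 180 mm) begins 59 mm behind the grasp point.
Start: joints at [-1.386, 0.491, 1.559, -0, 1.092, -0.106], TCP at [179.222, -598.769, 228.661] pointing down, gripper open.
Joint ranges: [-3.1, 3.1], [-0.84, 2.19], [0.05, 2.79], [-1.13, 4.28], [0.06, 2.93], [-2.69, 2.69]. Speed limits (rad/s): [2.22, 2.22, 2.79, 3.14, 3.14, 3.14].

## Interface

Orientations are given as [roll, pitch, yaw] about the fixed x, y, z axes, in that order (R = Rz(yaw) Ry(pitch) Rx(roll)).
In Python, from cell import state, read_camera, job_done gives the robot as it stands.
- The arm moves only by the shell command python3 -m handwheel 'ROWS'. ROWS is JSON, a list of rows, each an object of numbers: "hand": the finger opening in m, from 0 to 0.0951; "x", "y", "z": the shift along the world's x, y, z in m; "spin": the turn about the world's z in units of 5 degrees (1.0 is 5 degrees). In form: [{"hand": .., "x": .., "y": .., "z": .., "spin": ..}, ...]. A call has 1 to 20 rows; each row is the pose to reach, as a shift and turn from the pose commanded when the call began; what a row does not reach only later rows make up. A row lasts 1/12 s, in which the tool goes at most 41.7 mm and 7.16 degrees, less where a joint would pass 70% of its speed; a pose out of reach is approached as far as the arm can. A call with a gripper value outside its range is refused whole. The fingers move at their own pace and stop on an object; the grip force is fixed at half the most. Time passes only in rows, so rows that repeat a pose let the fingers close. It gives the time, the measured TCP pose, the force and the opening at its end, in the units of the state.
- state(): the state, without advancing time (a new reading comes with each control period).
- read_camera(name): name is "side" or "top" or "wrist"; returns a dict with "img" (480x640x3 uint8, red, green, blue), "fx", "fy", "cx", "cy" (pixels), "T" (4x4, takes a point from camera to world coordinates). Camera axes: x right, y down, z forward; pixel columns grow to the right and rows downward; lengths in mm; the calibration is good to about 2 mm. The wrist camera is an equidistant fisheye: a pixel r from the principal point sees the ray r / f radians off the axis. A picture is of the moment at which its call begins. There is no depth.
- job_done(): hands the job in, once; it reports no verdict.
The state is a dict: "t": time; "joints": joint angles; "qvel": joint speeds; "tau": joint torques, N m; "eef_pos": TCP position; "tcp_rot": TCP orientation; "ft_force": force on the tool from outside, world axes, zero at the start; "moment": the same for the moment, N m; "opening": opening from 0.0 (shut) to 1.0 (fully open).
Only numpy, scipy, OpenCV 4.12 (cv2) and the standard library are available. Lean on these libraries where they do the work, as an engineer would, in place of code of your own. Each camera call takes 0.05 s, during which the arm holds its last target. There are 200 camera calls.

## Task

The medicine bottle clamped in the bench mixer needs a burst of shaking at its preset speed. With the blue mode switch still off, turn the black speed knob until its white line points at the orange tab on the ring round it; then turn the blue switch clockwise, clicking past its two continuous-run settings, to the third, three-dot burst position and hold it there against its return spring, finishing while you still hold it (if let go it jumps back and the burst stops). Do not shift the orange tab or touch the clamped bottle, and leave the carton, bottle and dropper bottle beside the mixer where they stand.

Things in the scene. Friction and masses are not known exactly. Their poses are not given: they have to be found in the camera images.
- knob_grip (a point): Speed knob, left on the sloping panel: black upright arrow-tipped bar 42 mm long, 13 mm thick (y), 30 mm tall on a black disc 47 mm across. Point on its axis, 10 mm below the bar's top, 20 mm above the disc, good for gripping. z = axis, out of the panel; x = to its white-line tip. Axes turn with the knob. Friction 0.03 N m; stays where left. The switch's axis is 132 mm away
- knob (a joint): Angle of the speed knob, rad: 0 = least speed (pointer to the lower left), grows clockwise as seen from above the panel, to 4.71. It starts 0.5 to 1.5 rad short of the tab
- knob_pointer (a point): Where the knob's white line points: 30 mm from its axis along the knob's x, 24 mm lower than knob_grip, at the height of the orange tab. It lies on tab when knob and tab agree
- tab (a point): The small orange tab (8 x 6 mm, 4 mm high) on the light grey ring round the speed knob, 30 mm from the knob's axis: marks the preset speed. x points outwards from the knob's axis, z out of the panel. The ring turns only stiffly and stays put unless pushed
- speed_tab (a joint): Angle of the orange tab's ring on the same scale as knob, rad; the knob points at the tab when the two values are equal
- switch_grip (a point): Mode switch, right on the sloping panel: blue upright arrow-tipped bar 59 mm long (37 mm to the white-line tip, 22 mm to the other end), 14 mm thick (y), 30 mm tall on a disc 50 mm across. Point on its axis, 8.5 mm below the bar's top, 21 mm above the disc, good for gripping. z = axis, out of the panel; x = to its white-line tip. Axes turn with the switch
- switch (a joint): Mode switch, rad, growing clockwise seen from above the panel: 0 off (ring mark; starts here), 0.45 first click (one dot), 0.90 second click (two dots), 1.35 third position (three orange dots), stop at 1.38. It stays in the first two clicks (about 0.06 N m to leave one); beyond 0.90 a spring pushes back with 0.10, rising to 0.20 N m, and returns it to about 0.9 when let go
- switch_handle: The blue bar of the mode switch, the part to hold (its origin lies on the switch's axis at the panel's face; x towards the white-line tip)
- mixer: White mixer, 268 mm deep (x), 280 mm wide (y), stands fast. Its dark front panel (face centre 70 mm before the origin, 97 mm up) faces up and leans 0.35 rad (20 degrees) to its front. The rear deck is 125 mm high; on it, 68 mm behind the origin, the clamped bottle between two steel rods, 0.30 m high in all. Origin: centre of the underside; x to its back, y to its left seen from the front
- clamped_bottle: White medicine bottle, 49 mm across and 114 mm high, in the rubber cup of the mixer's shaken carriage under a clamp bar. Origin: centre of its underside, 149 mm above the worktop
- carton_mid (a point): Bystander: white, green and blue medicine carton 66 x 82 x 112 mm standing left of the mixer; point at its centre
- waiting_bottle_mid (a point): Bystander: white medicine bottle, 45 mm across, 114 mm high, standing right of the mixer; point at its centre
- dropper_mid (a point): Bystander: white dropper bottle with a pointed cap, 36 mm across, 127 mm high, standing right of the mixer; point on its axis 50 mm up

How it is judged (in metres and radians):
On the way:
1. the speed knob points at the orange tab (within 0.15 rad) while the mode switch is still off (angle between the x axis of knob_grip and the x axis of tab, either way round below 0.15 rad and distance between knob_pointer and tab below 0.015 m and value of joint switch below 0.2 rad), for 0.3 s.
At the end, for the whole second after the job is handed in: The mode switch is held in its third position (beyond 1.2 rad of 1.35) by the fingers, which press on its blue bar with more than 1 N, and the speed knob still points at the orange tab within 0.15 rad (8.5 degrees) (value of joint switch above 1.2 rad and contact force between the fingers and switch_handle above 1 N and angle between the x axis of knob_grip and the x axis of tab, either way round below 0.15 rad and distance between knob_pointer and tab below 0.015 m); the arm keeps its last pose, push and grip.
It fails at once if the clamped bottle is touched (contact force between any of the arm, the fingers and clamped_bottle above 2 N).
It fails at once if the orange tab is pushed round (more than 4 mm) (distance of tab from where it was at the start of the episode above 0.004 m).
It fails at once if the carton, bottle or dropper bottle beside the mixer is pushed away (more than 20 mm) or tipped (distance of any of carton_mid, waiting_bottle_mid, dropper_mid from where it was at the start of the episode above 0.02 m).
It also fails if it takes over 48 s, if anything falls off the work surface, if the arm or the gripper's body presses on something with over 40 N, if the wrist force passes 120 N, or if a joint passes its speed limit or range.

## Working session

There is one attempt and no reset: what is moved stays moved. The work goes in short steps, Python scripts to look and compute and a shell command to move; the robot and the scene stay as the last step left them, time stands still between calls to the robot, and variables do not carry over. Pictures are saved under pics/ and viewed, about 8 in all and at most 12, crops included, and the job is handed in when it is done.

```bash
mkdir -p pics; ls; python3 - <<'E'
from cell import state, read_camera
import cv2,numpy as np
print(state())
ims=[]
for n in("side","top"):
    c=read_camera(n); cv2.imwrite(f"pics/{n}0.png",c["img"][:,:,::-1]); print(n,c["fx"],c["fy"],c["cx"],c["cy"],np.round(c["T"],3).tolist())
E
```

```text
pics
{'t': 0.0, 'joints': array([-1.38562503e+00,  4.91564264e-01,  1.55944979e+00, -1.34360377e-05,
        1.09172925e+00, -1.05588599e-01]), 'qvel': array([ 0.00056844,  0.00180287, -0.00121781, -0.00038683, -0.00094171,
        0.00016469]), 'tau': array([ 3.79756355e-03, -6.12637353e+01, -2.58179176e+01,  6.94838399e-02,
        4.82169958e-02, -9.80644472e-05]), 'eef_pos': array([ 179.15706788, -598.52516068,  228.0587086 ]), 'tcp_rot': array([-3.14148323e+00,  1.14550308e-03, -1.28003017e+00]), 'ft_force': array([ 0.00075296, -0.24877025, -0.10958434]), 'moment': array([ 0.01006806, -0.05520576,  0.00519403]), 'opening': 1.0033173101089445}
side 572.7309314183107 572.7309314183107 322.111382062491 240.36931488449056 [[1.0, -0.025, -0.011, 595.609], [-0.001, -0.407, 0.913, -1158.204], [-0.027, -0.913, -0.407, 638.309], [0.0, 0.0, 0.0, 1.0]]
top 577.5949536715027 577.5949536715027 323.1023532999626 234.85760387239839 [[0.004, -0.995, 0.103, 448.602], [-1.0, -0.006, -0.019, 44.501], [0.02, -0.103, -0.995, 1297.392], [0.0, 0.0, 0.0, 1.0]]
```

View pics/top0.png

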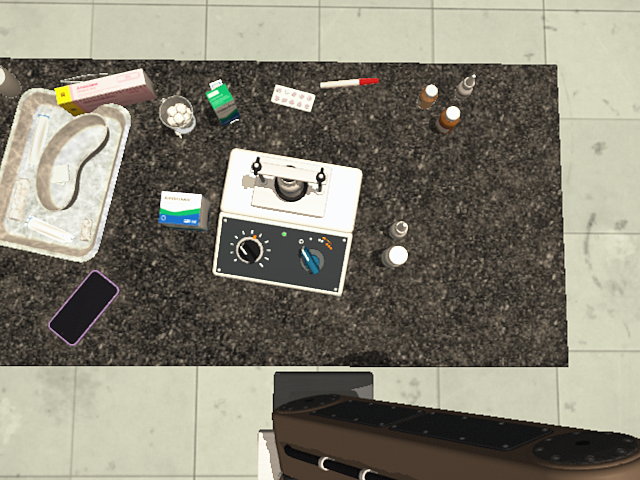

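View pics/side0.png

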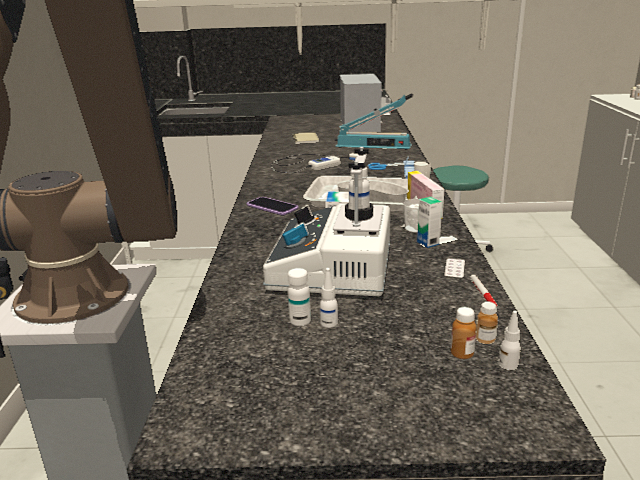

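```bash
cat > h.py <<'E'
import cv2,numpy as np
from cell import state, read_camera
def ray(c,u,v,fish=False):
    x,y=(u-c["cx"])/c["fx"],(v-c["cy"])/c["fy"]
    if fish:
        r=np.hypot(x,y); d=np.array([x/r*np.sin(r),y/r*np.sin(r),np.cos(r)]) if r>1e-9 else np.array([0,0,1.])
    else: d=np.array([x,y,1.])
    T=np.array(c["T"]); return T[:3,3],T[:3,:3]@(d/np.linalg.norm(d))
def onz(c,u,v,z,fish=False):
    o,d=ray(c,u,v,fish); return o+d*(z-o[2])/d[2]
def onplane(c,u,v,p,n,fish=False):
    o,d=ray(c,u,v,fish); return o+d*(np.dot(p-o,n)/np.dot(d,n))
def tri(r1,r2):
    (o1,d1),(o2,d2)=r1,r2
    s=np.linalg.lstsq(np.c_[d1,-d2],o2-o1,rcond=None)[0]
    a,b=o1+s[0]*d1,o2+s[1]*d2; return (a+b)/2,np.linalg.norm(a-b)
def proj(c,p):
    T=np.array(c["T"]); q=T[:3,:3].T@(np.array(p)-T[:3,3]); return c["fx"]*q[0]/q[2]+c["cx"],c["fy"]*q[1]/q[2]+c["cy"]
def crop(img,x0,y0,x1,y1,k,name):
    cv2.imwrite(name,cv2.resize(img[y0:y1,x0:x1,::-1],None,fx=k,fy=k,interpolation=cv2.INTER_CUBIC))
E
python3 - <<'E'
from h import *
t=read_camera("top");s=read_camera("side")
a=cv2.resize(t["img"][140:300,205:365],None,fx=2.5*1,fy=2.5,interpolation=2)
b=cv2.resize(s["img"][180:260,260:340],None,fx=5,fy=5,interpolation=2)
cv2.imwrite("pics/c1.png",np.hstack([a,b])[:,:,::-1])
# white body corners: top-view mask of mixer
m=cv2.inRange(t["img"],(190,190,180),(255,255,255)); m[:, :210]=0;m[:,370:]=0;m[:145]=0;m[300:]=0
for c in cv2.findContours(m,0,2)[0]:
    if cv2.contourArea(c)>300: print(cv2.minAreaRect(c))
for n,c in(("top",t),("side",s)):
    hsv=cv2.cvtColor(c["img"],cv2.COLOR_RGB2HSV)
    for lab,lo,hi in(("blue",(90,90,40),(115,255,255)),("or",(8,150,120),(22,255,255))):
        k=cv2.connectedComponentsWithStats(cv2.inRange(hsv,lo,hi))
        print(n,lab,[(k[2][i][:5].tolist(),np.round(k[3][i],1).tolist()) for i in range(1,k[0]) if k[2][i][4]>2 and 210<k[3][i][0]<370 and 180<k[3][i][1]<300])
E
```

```text
((286.0270080566406, 221.33782958984375), (133.98516845703125, 128.231201171875), 9.462322235107422)
top blue [([301, 247, 18, 28, 251], [311.1, 261.3])]
top or [([253, 235, 4, 4, 13], [254.4, 236.5]), ([322, 237, 10, 7, 19], [325.9, 239.5]), ([326, 243, 6, 7, 18], [328.5, 246.0])]
side blue [([327, 192, 8, 10, 59], [330.1, 196.6]), ([349, 192, 5, 4, 14], [351.1, 193.6]), ([358, 192, 11, 5, 32], [362.9, 194.1]), ([282, 224, 26, 21, 310], [294.3, 234.7])]
side or [([315, 218, 4, 2, 5], [316.4, 218.2]), ([305, 239, 12, 7, 18], [310.7, 242.1])]
```

View pics/c1.png

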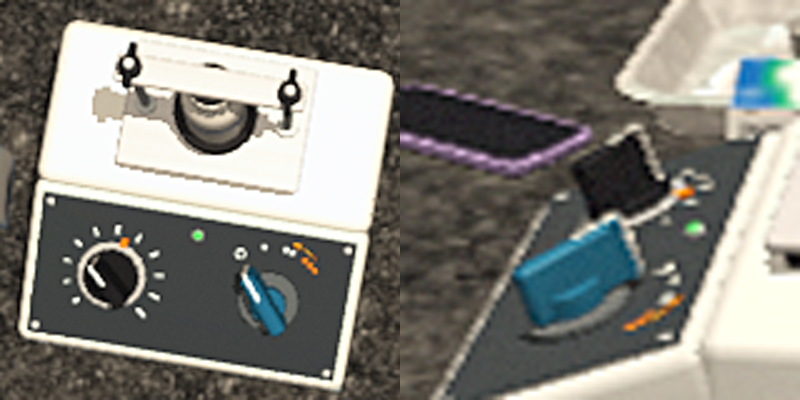

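```bash
cat > est.py <<'E'
from h import *
t=read_camera("top");s=read_camera("side")
tab,e=tri(ray(t,254.4,236.5),ray(s,316.4,218.5)); print("tab",tab.round(1),e)
o,e=tri(ray(t,327.2,242.6),ray(s,310.7,242.1)); print("dots",o.round(1),e)
z=np.array([0,0,1.]);
for th in(-9.5,):
    th=np.radians(th); mx=np.array([np.cos(th),np.sin(th),0]); my=np.array([-np.sin(th),np.cos(th),0])
    n=np.cos(.35)*z-np.sin(.35)*mx; up=np.cross(my,n)*-1; up=np.cos(.35)*mx+np.sin(.35)*z
    K=onplane(t,249.4,250.8,tab,n); S=onplane(t,312.2,260,tab,n)
    print("K",K.round(1),"S",S.round(1),"dist",np.linalg.norm(K-S),"tab r",np.linalg.norm(K-tab), "heading",np.degrees(np.arctan2(*(K-S)[1::-1])))
    print("Kgrip",(K+24*n).round(1),"Sgrip",(S+24*n).round(1), n.round(3),up.round(3))
E
python3 est.py
```

```text
tab [567.4 163.2 108.9] 0.8107901568906221
dots [555.7  13.  112.5] 1.5034431190011452
K [538.2 174.2  97.7] S [519.7  43.7  98.9] dist 131.84890518114088 tab r 33.13787993079096 heading 81.92632815805004
Kgrip [530.1 175.5 120.3] Sgrip [511.6  45.  121.5] [-0.338  0.057  0.939] [ 0.926 -0.155  0.343]
```

```bash
python3 -m handwheel '[{"hand":0.095,"x":0.251,"y":0.348,"z":0.01,"spin":2},{"hand":0.095,"x":0.251,"y":0.348,"z":0.01,"spin":2},{"hand":0.095,"x":0.251,"y":0.348,"z":0.01,"spin":2},{"hand":0.095,"x":0.251,"y":0.348,"z":0.01,"spin":2},{"hand":0.095,"x":0.251,"y":0.348,"z":0.01,"spin":2},{"hand":0.095,"x":0.251,"y":0.348,"z":0.01,"spin":2},{"hand":0.095,"x":0.251,"y":0.348,"z":0.01,"spin":2},{"hand":0.095,"x":0.251,"y":0.348,"z":0.01,"spin":2},{"hand":0.095,"x":0.251,"y":0.348,"z":0.01,"spin":2},{"hand":0.095,"x":0.251,"y":0.348,"z":0.01,"spin":2},{"hand":0.095,"x":0.251,"y":0.348,"z":0.01,"spin":2}]'
python3 -m handwheel '[{"hand":0.03,"x":0.1,"y":0.425,"z":0.0,"spin":2.6},{"hand":0.03,"x":0.1,"y":0.425,"z":0.0,"spin":2.6},{"hand":0.03,"x":0.1,"y":0.425,"z":0.0,"spin":2.6},{"hand":0.03,"x":0.1,"y":0.425,"z":0.0,"spin":2.6},{"hand":0.03,"x":0.1,"y":0.425,"z":0.0,"spin":2.6},{"hand":0.03,"x":0.1,"y":0.425,"z":0.0,"spin":2.6},{"hand":0.03,"x":0.1,"y":0.425,"z":0.0,"spin":2.6},{"hand":0.03,"x":0.1,"y":0.425,"z":0.0,"spin":2.6},{"hand":0.03,"x":0.1,"y":0.425,"z":0.0,"spin":2.6},{"hand":0.03,"x":0.1,"y":0.425,"z":0.0,"spin":2.6},{"hand":0.03,"x":0.1,"y":0.425,"z":0.0,"spin":2.6},{"hand":0.03,"x":0.1,"y":0.425,"z":0.0,"spin":2.6},{"hand":0.03,"x":0.1,"y":0.425,"z":0.0,"spin":2.6}]'
python3 - <<'E'
from h import *
print(state())
w=read_camera("wrist"); print({k:(np.round(w[k],3).tolist()) for k in w if k!="img"}); cv2.imwrite("pics/w1.png",w["img"][:,:,::-1])
E
```

```text
t: 1.22
eef_pos: [432.2, -247.0, 239.0]
tcp_rot: [-3.141, -0.0, -1.103]
ft_force: [0.2, -0.8, -0.7]
opening: 0.995
t: 2.3
eef_pos: [530.0, 175.1, 238.3]
tcp_rot: [3.141, 0.0, -0.876]
ft_force: [-0.6, -0.3, -0.1]
opening: 0.316
{'t': 2.3, 'joints': array([ 2.00861574e-01,  3.86109484e-01,  1.71219948e+00, -2.67539446e-04,
        1.04385055e+00,  1.07730463e+00]), 'qvel': array([-0.03984304, -0.01265073,  0.01927279, -0.003228  , -0.0011235 ,
       -0.0113513 ]), 'tau': array([  1.9786799 , -52.79126644, -25.91496885,   0.16616193,
        -0.07022516,   0.19154598]), 'eef_pos': array([529.98907894, 175.1008225 , 238.30195311]), 'tcp_rot': array([ 3.14098391e+00,  6.49442442e-05, -8.76308466e-01]), 'ft_force': array([-0.6251516 , -0.30348265, -0.06661538]), 'moment': array([-0.05232006, -0.03042304,  0.03321407]), 'opening': 0.3164341680889376}
{'fx': 371.648, 'fy': 371.648, 'cx': 323.021, 'cy': 241.698, 'T': [[0.64, -0.744, -0.191, 584.817], [-0.768, -0.62, -0.16, 219.78], [0.0, 0.249, -0.968, 393.741], [0.0, 0.0, 0.0, 1.0]]}
```

View pics/w1.png

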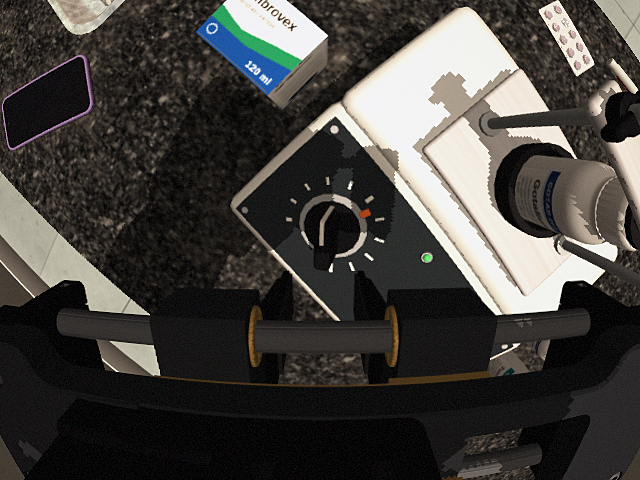

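```bash
python3 - <<'E'
from h import *
w=read_camera("wrist"); im=w["img"].astype(np.float32)
c=np.clip((im/255)**0.6*255,0,255).astype(np.uint8)
crop(c,270,165,390,285,5,"pics/w1c.png")
E
```

```text
(no output)
```

View pics/w1c.png

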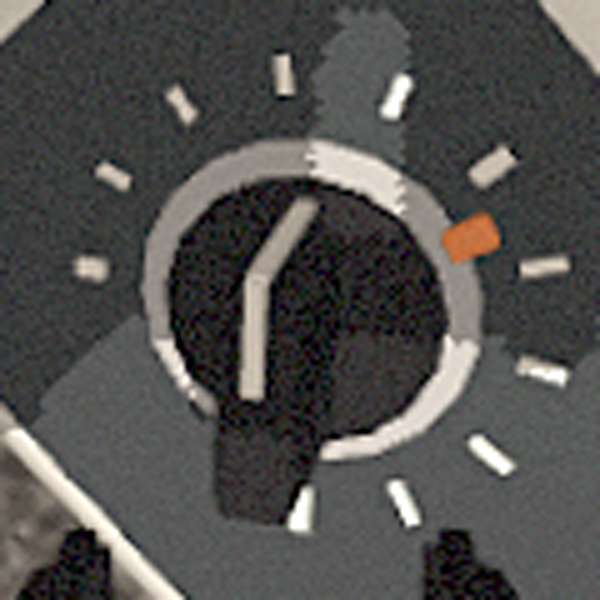

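```bash
cat > wk.py <<'E'
from h import *
z=np.array([0,0,1.]); th=np.radians(-8.1); mx=np.array([np.cos(th),np.sin(th),0]); my=np.array([-np.sin(th),np.cos(th),0])
n=np.cos(.35)*z-np.sin(.35)*mx; up=np.cos(.35)*mx+np.sin(.35)*z
P0=np.array([567.4,163.2,108.9])  # tab level plane
def pl(c,u,v,h): return onplane(c,u,v,P0+h*n,n,True)   # h above tab level (grip = +24)
def ang(d): return np.degrees(np.arctan2(-d@my,d@up))  # clockwise from 'up the slope'
E
python3 - <<'E'
from wk import *
w=read_camera("wrist")
f=lambda u,v,h: pl(w,u/5+270,v/5+165,h)
R=f(313,300,-2); T=f(472,238,2); a,b=f(252,398,34),f(257,275,34); ft=f(312,200,4)
K=R+2*n
print("K",K.round(1),"grip",(K+24*n).round(1),"top",(K+34*n).round(1)); print("tab",T.round(1),np.linalg.norm(T-2*n-K),ang(T-K))
print("line",a.round(1),b.round(1),ang(b-a),ang(b-K),ang(ft-K),np.linalg.norm(ft-4*n-K), "tip offs",((b-K)-((b-K)@n)*n).round(1))
d=b-a; print("heading",np.degrees(np.arctan2(d[1],d[0])))
for x in(ang(b-K),ang(T-K)):
    x=np.radians(x); d=np.cos(x)*up-np.sin(x)*my; print(np.degrees(np.arctan2(d[1],d[0])))
E
```

```text
K [541.3 172.4  99. ] grip [533.2 173.6 121.6] top [529.8 174.  130.9]
tab [567.4 161.8 111.1] 30.513791116912 12.942410182086196
line [530. 175. 131.] [545.3 186.7 135.9] -43.66314768775166 -45.49346533432059 -43.02565695064248 20.214334547668624 tip offs [15.5 12.7  5. ]
heading 37.35436681000852
39.18279371210223
-21.846932104135146
```

```bash
python3 -m handwheel '[{"hand":0.03,"x":0.002,"y":-0.001,"z":-0.04,"spin":-0.3},{"hand":0.03,"x":0.002,"y":-0.001,"z":-0.08,"spin":-0.3},{"hand":0.03,"x":0.002,"y":-0.001,"z":-0.1,"spin":-0.3},{"hand":0.03,"x":0.002,"y":-0.001,"z":-0.112,"spin":-0.3},{"hand":0.03,"x":0.002,"y":-0.001,"z":-0.112,"spin":-0.3},{"hand":0.03,"x":0.002,"y":-0.001,"z":-0.112,"spin":-0.3},{"hand":0.012,"x":0.002,"y":-0.001,"z":-0.112,"spin":-0.3},{"hand":0.008,"x":0.002,"y":-0.001,"z":-0.112,"spin":-0.3},{"hand":0.005,"x":0.002,"y":-0.001,"z":-0.112,"spin":-0.3},{"hand":0.005,"x":0.002,"y":-0.001,"z":-0.112,"spin":-0.3},{"hand":0.005,"x":0.002,"y":-0.001,"z":-0.112,"spin":-0.3},{"hand":0.005,"x":0.002,"y":-0.001,"z":-0.112,"spin":-0.3}]'
```

```text
t: 3.45
eef_pos: [531.5, 174.3, 127.8]
tcp_rot: [-3.141, 0.001, -0.905]
ft_force: [-6.2, 8.7, 6.1]
opening: 0.17
```

```bash
python3 -m handwheel '[{"hand":0.005,"spin":-1},{"hand":0.005,"spin":-2},{"hand":0.005,"spin":-3},{"hand":0.005,"spin":-4},{"hand":0.005,"spin":-5},{"hand":0.005,"spin":-6},{"hand":0.005,"spin":-7},{"hand":0.005,"spin":-8},{"hand":0.005,"spin":-9},{"hand":0.005,"spin":-10},{"hand":0.005,"spin":-11},{"hand":0.005,"spin":-12},{"hand":0.005,"spin":-12},{"hand":0.005,"spin":-12}]'
python3 -m handwheel '[{"hand":0.03},{"hand":0.03},{"hand":0.03},{"hand":0.03},{"hand":0.03,"z":0.01},{"hand":0.03,"z":0.05},{"hand":0.03,"z":0.09},{"hand":0.03,"z":0.112},{"hand":0.03,"z":0.112},{"hand":0.03,"z":0.112},{"hand":0.03,"z":0.112}]'
python3 - <<'E'
from wk import *
w=read_camera("wrist"); im=w["img"].astype(np.float32)
u=[]
# project approximate K into fisheye to place crop
T=np.array(w["T"]); q=T[:3,:3].T@(np.array([541.3,172.4,99])-T[:3,3]); t=np.arctan2(np.hypot(*q[:2]),q[2]); r=q[:2]/np.hypot(*q[:2])*t*w["fx"]
x,y=int(r[0]+w["cx"])-60,int(r[1]+w["cy"])-60; print(x,y)
crop(np.clip((im/255)**0.6*255,0,255).astype(np.uint8),x,y,x+120,y+120,5,"pics/w2c.png")
E
```

```text
275 212invalid input
invalid input
```

View pics/w2c.png

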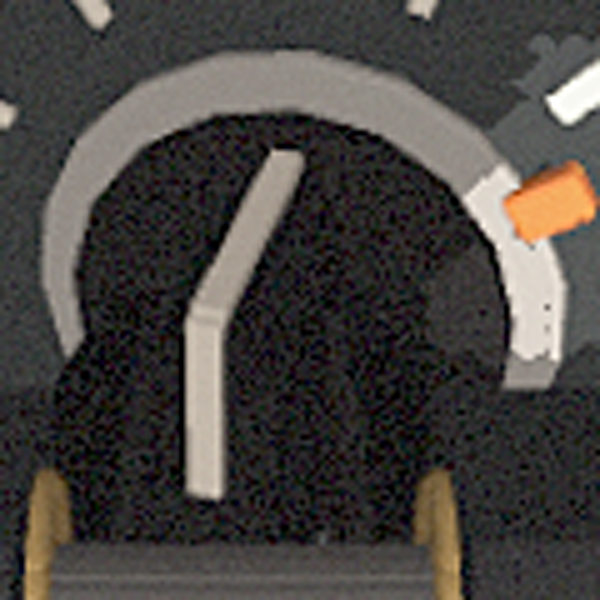

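The image shows the knob unmoved: the calls were refused because each row needs all its keys. I'll send them again in full.

```bash
python3 -m handwheel '[{"hand":0.005,"x":0,"y":0,"z":0,"spin":-1},{"hand":0.005,"x":0,"y":0,"z":0,"spin":-2},{"hand":0.005,"x":0,"y":0,"z":0,"spin":-3},{"hand":0.005,"x":0,"y":0,"z":0,"spin":-4},{"hand":0.005,"x":0,"y":0,"z":0,"spin":-5},{"hand":0.005,"x":0,"y":0,"z":0,"spin":-6},{"hand":0.005,"x":0,"y":0,"z":0,"spin":-7},{"hand":0.005,"x":0,"y":0,"z":0,"spin":-8},{"hand":0.005,"x":0,"y":0,"z":0,"spin":-9},{"hand":0.005,"x":0,"y":0,"z":0,"spin":-10},{"hand":0.005,"x":0,"y":0,"z":0,"spin":-11},{"hand":0.005,"x":0,"y":0,"z":0,"spin":-12},{"hand":0.005,"x":0,"y":0,"z":0,"spin":-12},{"hand":0.005,"x":0,"y":0,"z":0,"spin":-12}]'
python3 -m handwheel '[{"hand":0.03,"x":0,"y":0,"z":0,"spin":0},{"hand":0.03,"x":0,"y":0,"z":0,"spin":0},{"hand":0.03,"x":0,"y":0,"z":0,"spin":0},{"hand":0.03,"x":0,"y":0,"z":0,"spin":0},{"hand":0.03,"x":0,"y":0,"z":0.01,"spin":0},{"hand":0.03,"x":0,"y":0,"z":0.05,"spin":0},{"hand":0.03,"x":0,"y":0,"z":0.09,"spin":0},{"hand":0.03,"x":0,"y":0,"z":0.112,"spin":0},{"hand":0.03,"x":0,"y":0,"z":0.112,"spin":0},{"hand":0.03,"x":0,"y":0,"z":0.112,"spin":0},{"hand":0.03,"x":0,"y":0,"z":0.112,"spin":0}]'
python3 - <<'E'
from wk import *
w=read_camera("wrist"); im=w["img"].astype(np.float32)
out=[]
for P in([541.3,172.4,99],[522,43,99]):
    T=np.array(w["T"]); q=T[:3,:3].T@(np.array(P)-T[:3,3]); t=np.arctan2(np.hypot(*q[:2]),q[2]); r=q[:2]/np.hypot(*q[:2])*t*w["fx"]
    x,y=int(r[0]+w["cx"])-50,int(r[1]+w["cy"])-50; print(x,y); x=min(max(x,0),540)
    out.append(cv2.resize(np.clip((im/255)**0.6*255,0,255).astype(np.uint8)[y:y+100,x:x+100],(400,400),interpolation=2))
cv2.imwrite("pics/w3c.png",np.hstack(out)[:,:,::-1])
E
```

```text
t: 4.67
eef_pos: [531.8, 174.9, 128.2]
tcp_rot: [3.142, 0.003, -1.953]
ft_force: [-7.5, 12.7, 7.4]
opening: 0.142
t: 5.58
eef_pos: [531.8, 173.0, 238.4]
tcp_rot: [3.141, -0.001, -1.952]
ft_force: [0.1, 0.4, -0.6]
opening: 0.316
269 175
421 140
```

View pics/w3c.png

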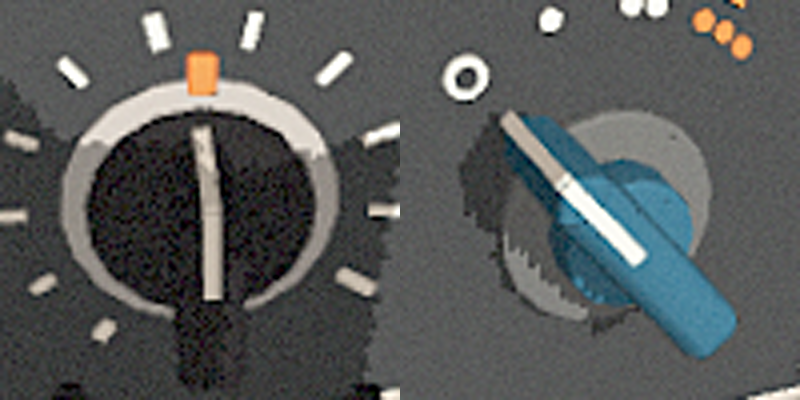

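```bash
python3 - <<'E'
from wk import *
w=read_camera("wrist")
f=lambda u,v,h: pl(w,u/4+269,v/4+175,h)
R=f(200,200,-2); T=f(203,74,2); a,b=f(212,298,34),f(211,212,34); ft=f(202,130,4); K=R+2*n
print("K",K.round(1),"tab",T.round(1),np.linalg.norm(T-K),ang(T-K)); print("knob",ang(b-a),ang(b-K),ang(ft-K), "tab from K0", ang(T-np.array([541.3,172.4,99])))
g=lambda u,v,h: pl(w,u/4+421,v/4+140,h)
for hd in(-3,0,4):
    S=g(207,216,hd); S=S-hd*n; a,b=g(242,258,hd+29.5),g(165,184,hd+29.5); ft=g(107,115,hd)
    print(hd,"S",S.round(1),np.linalg.norm(S-K),np.linalg.norm(S-np.array([541.3,172.4,99])),"ang",ang(b-a),ang(b-S),ang(ft-S),"len",np.linalg.norm((b-S)-((b-S)@n)*n),np.linalg.norm(ft-S-((ft-S)@n)*n),"grip",(S+(hd+21)*n).round(1))
E
```

```text
K [540.4 173.3  98.6] tab [566.4 162.3 110.7] 30.730348425715565 13.799809795527777
knob 12.49187747279323 11.327540003644675 13.1378109517041 tab from K0 12.765926725350202
-3 S [516.6  41.4  96.8] 134.10553037020463 133.34345215206278 ang -38.82273138661376 -38.40994097600709 -37.25239159781795 len 35.086218118356385 36.12592324826948 grip [510.5  42.3 113.7]
0 S [518.6  42.5  97.5] 132.70143664200677 131.92415135482995 ang -38.82273138661383 -38.3838970107399 -37.25239159781789 len 34.925388608049516 35.70735413621297 grip [511.4  43.5 117.2]
4 S [521.2  43.9  98.3] 130.86989208418262 130.0720660575403 ang -38.8227313866138 -38.34879631033756 -37.252391597817926 len 34.71096060757297 35.14926198680421 grip [512.7  45.1 121.8]
```

```bash
python3 -m handwheel '[{"hand":0.034,"x":-0.021,"y":-0.129,"z":0,"spin":10.8},{"hand":0.034,"x":-0.021,"y":-0.129,"z":0,"spin":10.8},{"hand":0.034,"x":-0.021,"y":-0.129,"z":0,"spin":10.8},{"hand":0.034,"x":-0.021,"y":-0.129,"z":0,"spin":10.8},{"hand":0.034,"x":-0.021,"y":-0.129,"z":0,"spin":10.8},{"hand":0.034,"x":-0.021,"y":-0.129,"z":0,"spin":10.8},{"hand":0.034,"x":-0.021,"y":-0.129,"z":0,"spin":10.8},{"hand":0.034,"x":-0.021,"y":-0.129,"z":0,"spin":10.8},{"hand":0.034,"x":-0.021,"y":-0.129,"z":0,"spin":10.8},{"hand":0.034,"x":-0.021,"y":-0.129,"z":0,"spin":10.8},{"hand":0.034,"x":-0.021,"y":-0.129,"z":-0.04,"spin":10.8},{"hand":0.034,"x":-0.021,"y":-0.129,"z":-0.07,"spin":10.8},{"hand":0.034,"x":-0.021,"y":-0.129,"z":-0.085,"spin":10.8},{"hand":0.034,"x":-0.021,"y":-0.129,"z":-0.085,"spin":10.8}]'
python3 -m handwheel '[{"hand":0.034,"x":0,"y":0,"z":-0.008,"spin":0},{"hand":0.034,"x":0,"y":0,"z":-0.016,"spin":0},{"hand":0.034,"x":0,"y":0,"z":-0.024,"spin":0},{"hand":0.034,"x":0,"y":0,"z":-0.03,"spin":0},{"hand":0.034,"x":0,"y":0,"z":-0.03,"spin":0},{"hand":0.034,"x":0,"y":0,"z":-0.03,"spin":0}]'
python3 - <<'E'
from wk import *
w=read_camera("wrist"); im=w["img"].astype(np.float32)
T=np.array(w["T"]); q=T[:3,:3].T@(np.array([515,43,115])-T[:3,3]); t=np.arctan2(np.hypot(*q[:2]),q[2]); r=q[:2]/np.hypot(*q[:2])*t*w["fx"]
x,y=int(r[0]+w["cx"])-80,min(int(r[1]+w["cy"])-80,320); print(x,y)
crop(np.clip((im/255)**0.6*255,0,255).astype(np.uint8),x,y,x+160,y+160,3.5,"pics/w4c.png")
E
```

```text
t: 6.85
eef_pos: [509.7, 44.3, 150.4]
tcp_rot: [3.137, 0.003, -1.013]
ft_force: [0.3, 0.6, -0.1]
opening: 0.358
t: 7.35
eef_pos: [511.2, 44.2, 123.6]
tcp_rot: [3.141, 0.0, -1.01]
ft_force: [0.1, 0.7, 0.8]
opening: 0.357
247 214
```

View pics/w4c.png

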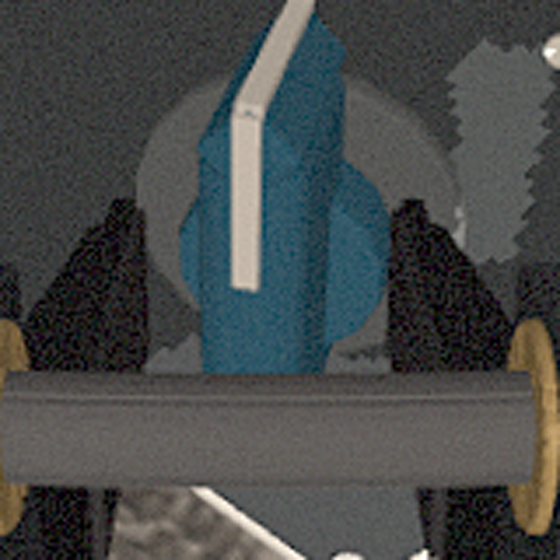

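The bar (crop x 200–345) sits between the fingers (145 and 390), so I can close.

```bash
python3 -m handwheel '[{"hand":0.012,"x":0,"y":0,"z":0,"spin":0},{"hand":0.005,"x":0,"y":0,"z":0,"spin":0},{"hand":0.005,"x":0,"y":0,"z":0,"spin":0},{"hand":0.005,"x":0,"y":0,"z":0,"spin":0},{"hand":0.005,"x":0,"y":0,"z":0,"spin":0},{"hand":0.005,"x":0,"y":0,"z":0,"spin":0}]'
python3 -m handwheel '[{"hand":0.005,"x":0,"y":0,"z":0,"spin":-1},{"hand":0.005,"x":0,"y":0,"z":0,"spin":-2},{"hand":0.005,"x":0,"y":0,"z":0,"spin":-3},{"hand":0.005,"x":0,"y":0,"z":0,"spin":-4},{"hand":0.005,"x":0,"y":0,"z":0,"spin":-5},{"hand":0.005,"x":0,"y":0,"z":0,"spin":-6},{"hand":0.005,"x":0,"y":0,"z":0,"spin":-7},{"hand":0.005,"x":0,"y":0,"z":0,"spin":-8},{"hand":0.005,"x":0,"y":0,"z":0,"spin":-8},{"hand":0.005,"x":0,"y":0,"z":0,"spin":-8}]'
python3 -c "
from cell import state
s=state();print(s['ft_force'],s['moment'],s['joints'])"
```

```text
t: 7.9
eef_pos: [511.4, 44.2, 123.9]
tcp_rot: [-3.141, -0.0, -1.01]
ft_force: [-0.7, 0.8, 3.7]
opening: 0.182
t: 8.73
eef_pos: [511.1, 44.5, 123.9]
tcp_rot: [3.142, 0.0, -1.706]
ft_force: [-2.8, 3.7, 6.2]
opening: 0.146
[-2.76243545  3.74457311  6.15851162] [ 0.41631233  0.23239224 -0.07605931] [-4.20591341e-02  4.75988517e-01  1.94178283e+00  3.04044941e-04
  7.23868531e-01  1.66358892e+00]
```

```bash
python3 -m handwheel '[{"hand":0.005,"x":0,"y":0,"z":0,"spin":-1},{"hand":0.005,"x":0,"y":0,"z":0,"spin":-2},{"hand":0.005,"x":0,"y":0,"z":0,"spin":-3},{"hand":0.005,"x":0,"y":0,"z":0,"spin":-4},{"hand":0.005,"x":0,"y":0,"z":0,"spin":-5},{"hand":0.005,"x":0,"y":0,"z":0,"spin":-6},{"hand":0.005,"x":0,"y":0,"z":0,"spin":-7},{"hand":0.005,"x":0,"y":0,"z":0,"spin":-8},{"hand":0.005,"x":0,"y":0,"z":0,"spin":-8.4},{"hand":0.005,"x":0,"y":0,"z":0,"spin":-8.4},{"hand":0.005,"x":0,"y":0,"z":0,"spin":-8.4},{"hand":0.005,"x":0,"y":0,"z":0,"spin":-8.4},{"hand":0.005,"x":0,"y":0,"z":0,"spin":-8.4}]'
python3 - <<'E'
from wk import *
s=state();print(s['ft_force'],s['moment'],s['joints'])
w=read_camera("wrist"); im=np.clip((w["img"]/255.)**0.6*255,0,255).astype(np.uint8)
a=cv2.resize(im[150:390,180:460],None,fx=2,fy=2,interpolation=2)
cv2.imwrite("pics/w5c.png",a[:,:,::-1])
t=read_camera("top"); crop(t["img"],205,200,365,300,5,"pics/t5.png")
E
```

```text
t: 9.82
eef_pos: [511.2, 45.1, 124.3]
tcp_rot: [3.141, 0.001, -2.438]
ft_force: [-3.6, 7.8, 11.1]
opening: 0.178
[-3.63610206  7.80247574 11.10467983] [2.05603569 0.27234899 0.47537702] [-4.13365484e-02  4.75382158e-01  1.94149756e+00  1.65678454e-03
  7.24343609e-01  2.39536019e+00]
```

View pics/w5c.png

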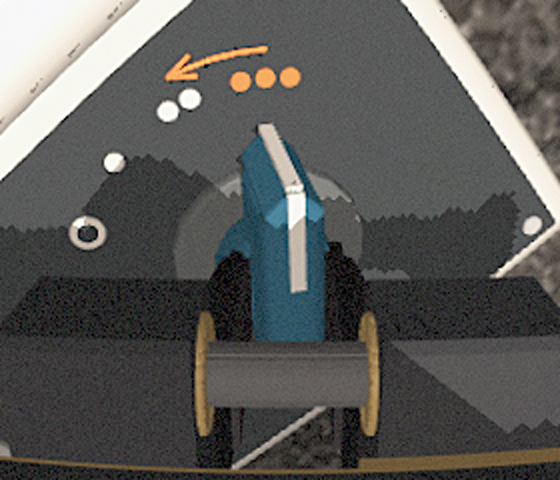

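View pics/t5.png

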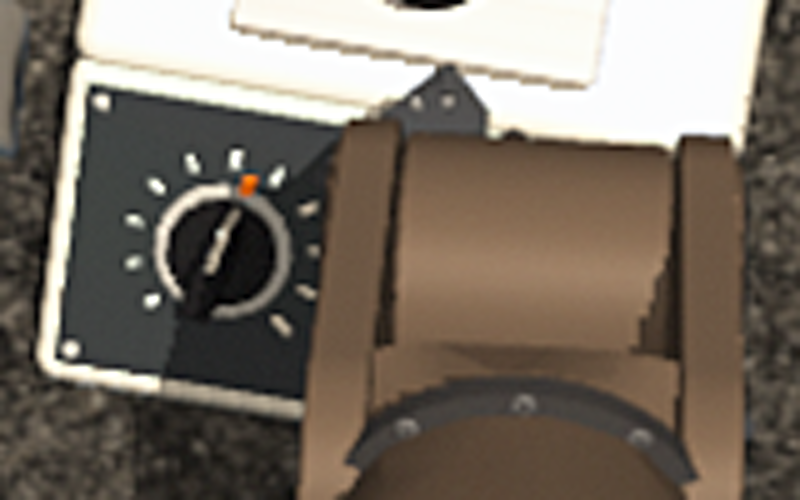

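```bash
python3 - <<'E'
from wk import *
w=read_camera("wrist")
f=lambda u,v,h: pl(w,u/2+180,v/2+150,h)
S=np.array([519.5,43,97.8])
a,b,ft=f(299,290,31),f(295,190,31),f(265,127,2)
print(ang(b-a),ang(b-S),ang(ft-S),"dots",[ang(f(u,v,-4)-S) for u,v in((240,81),(265,77),(290,77),(88,233))])
print([np.radians(x+38.4) for x in (ang(b-a),ang(b-S),ang(ft-S))])
E
```

```text
37.44621516978162 37.98124689826615 37.74527910716095 dots [np.float64(32.34731544643343), np.float64(39.92690924792527), np.float64(47.599769625382855), np.float64(-40.208358183747485)]
[np.float64(1.3237661798887592), np.float64(1.3331042451534505), np.float64(1.3289858302700066)]
```

```bash
python3 -c "
from cell import job_done
print(job_done())"
```

```text
the job is handed in; nothing more can be done
None
```

I set the speed knob to the orange tab, turned the blue switch to its third position, and handed the job in at about 9.9 s with the gripper still holding it. No verdict was reported.

- **Knob:** I turned it 60° clockwise with the switch still off. The close-up afterwards put the pointer at about 12.5° and the tab at about 13.5°, well inside the 8.5° allowed. The last top view still showed them lined up.
- **Tab:** It measured within about 1 mm of its first position, which is within the calibration error.
- **Switch:** In the last wrist view it stood at about 1.33 rad, where 1.2 is needed, and pointed at the three orange dots. The fingers were closed on the bar under the fixed grip force. I couldn't read their contact force directly.
- **Rest of the scene:** Nothing suggested contact with the clamped bottle or the bystanders; the wrist force readings I took after each move stayed below about 17 N. I did not measure the carton, bottle and dropper bottle again at the end.
- **Refused moves:** Two calls were refused because their rows lacked some of the required keys. The arm did not move, and I sent them again in full.

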